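# Wind the lamp timer and hold the amber sample cell in the light path

## Task

Wind the red timer key of the light gauge clockwise, in as many turns as you need, until it comes up against its stop, and let go of it. Then take the amber sample cell (orange cap) out of the rack, gripping it by its two white frosted faces only so that nothing touches its clear windows, and hold it in the light path: upright, centred on the lamp's beam, midway between lamp and receiver, with its windows squarely facing them and clear of the gauge. Finish while still holding it there in the air, and leave the other two cells standing in the rack.

Things in the scene. Friction and masses are not known exactly. Their poses are not given: they have to be found in the camera images.
- beam_mid (a point): Middle of the light path, midway between lamp and receiver, 90 mm above the table. Axes of the gauge: the beam runs along y, z is up. The lamp (grey post, dark collar, yellow lens) is on the +y side, the receiver (blue post, dark lens) on the -y side; the gap between their collars is 90 mm, 45 mm either side of this point. Posts: 46 mm wide along x, tops 112 mm above the table.
- gauge: The light gauge, fixed; origin on the table straight below beam_mid, same axes. Base plate 10 mm thick, 110 mm along x, from -95 to +180 mm along y. Grey timer housing (74 x 70 mm, top 106 mm above the table) behind the lamp, centred at y = +135 mm, with the red key on top. The light path is open on its -x and +x sides and above.
- key_grip (a point): Centre of the flat wing of the red timer key, on its vertical turning axis, 135 mm above the table. The wing is 36 mm wide along this point's x, 10 mm thick along its y and 32 mm high (117 to 149 mm above the table). The point turns with the key; the wing is the same after half a turn.
- timer_key (a joint): Angle of the timer key in rad: 0 run down, 3.0 against the stop (fully wound); at the start 0 to 0.5. It grows as the key turns clockwise seen from above. Spring and drag together ask for about 0.07 to 0.11 N m; the drag holds the key where it is let go, so it can be regripped.
- rack: Fixed black rack, 60 x 200 mm, 16 mm high, origin at the centre of its underside, z up. Three shallow seats (24 x 32 mm, 6 mm deep, floors 10 mm above the table) in a row along its y, at -64, 0 and +64 mm. Each holds one cell, its windows facing along the rack's y; which cell is where changes. To its left stands a bag sealer, its arm raised to about 0.25 m.
- amber_cell_mid (a point): Centre of the amber cell (orange cap, black foot), 35 mm above its underside, 45 mm above the table in the rack; z up. 22 mm across its two white frosted faces (they look along +x and -x), 30 mm across its two clear amber windows (along +y and -y). Grip across x, at this point or up to 15 mm above. In the light path its y lies along the beam, either way round.
- amber_cell: The same amber cell; origin at the centre of its underside, same axes. 22 x 30 x 70 mm plus a round 4 mm button on the cap, 50 to 90 g. Foot and cap are 8 mm high each; frosted faces and windows fill the 54 mm between; the windows are 14 mm wide.
- green_cell_mid (a point): Centre of the green cell (green cap), 35 mm above its underside; same shape as the amber cell. Leave it in its seat.
- pale_cell_mid (a point): Centre of the colourless cell (white cap), 35 mm above its underside; same shape as the amber cell. Leave it in its seat.
Mind the look-alikes: they are no part of the job. What is shaped like the amber_cell but yellow is not meant.

How it is judged:
By the outcome, as a careful person would: the job done as asked, in the order asked, and still so for the second after the job is handed in, while the arm keeps its last pose, push and grip.
It also fails if it takes over 72 s, if anything falls off the work surface, if the arm or the gripper's body presses on something with over 40 N, if the wrist force passes 120 N, or if a joint passes its speed limit or range.

## Robot

A 7-joint arm with a two-finger parallel gripper is mounted at the origin on a cart in front of the work surface, level with it; the furniture and walls round the work are solid. World frame = base frame: x ahead of the robot, y to its left, z up, the work surface at z = 0. Lengths are in mm, angles in rad, forces in N, time in s.
With the tool pointing down it reaches from about 350 to 900 mm from the base axis. Payload 8.1 kg.
Tool frame: the origin (TCP) lies at the very end of the fingers, on their centre line; the grasp point (between the pads) lies 19 mm behind it; z points along the fingers, y is the direction in which the jaws open and shut (so a half turn about z gives the same grasp; the last joint's range is limited). The gripper opens to 92 mm and grips with 3 to 60 N. Pads are 19 mm wide; open, the fingers measure 130 mm over their backs; the gripper's body (75 mm by 190 mm) begins 47 mm behind the grasp point.
Start: joints at [1.238, 0.434, 0.025, 1.573, -0.012, 1.134, -0.075], TCP at [142.339, -608.589, 226.742] pointing down, gripper open.
Joint ranges: [-2.62, 2.62], [-0.44, 2.09], [-1.27, 1.32], [0.08, 2.57], [-1.32, 4.46], [0.12, 2], [-2.74, 2.74]. Speed limits (rad/s): [2.22, 2.22, 3.01, 3.01, 3.14, 3.14, 3.14].

## Interface

Orientations are given as a unit quaternion [x, y, z, w].
In Python, from station import ctrl, eyes, ticket gives the robot as it stands.
- The arm moves only by the tool carry_out, never from a script. Its argument "series" is text: rows parted by semicolons, each of 5 numbers parted by spaces: the finger opening in mm, from 0 to 91.8, then the shift along the tool's x, y, z in mm, then the turn about the tool's z in rad. In form: grip tx ty tz roll; .... A call has 1 to 5 rows; each row is the pose to reach, as a shift and turn from the pose commanded when the call began, along the tool's axes at that moment; what a row does not reach only later rows make up. A row lasts 1/8 s, in which the tool goes at most 62.5 mm and 10.7 degrees, less where a joint would pass 70% of its speed; a pose out of reach is approached as far as the arm can. A call with a gripper value outside its range is refused whole. The fingers move at their own pace and stop on an object; the grip force is fixed at half the most. Time passes only in rows, so rows that repeat a pose let the fingers close. It gives the time, the measured TCP pose, the force and the opening at its end, in the units of the state.
- ctrl.observe(): the state, without advancing time (a new reading comes with each control period).
- eyes.capture(name): name is "scene" or "top" or "wrist"; returns a dict with "color" (384x512x3 uint8, red, green, blue), "fx", "fy", "cx", "cy" (pixels), "k1" (the pictures are not rectified: a ray, as slopes to the right and down, at radius r is drawn at 1 + k1 r^2 times it, then the intrinsics apply), "R" (3x3) and "t" (3): a world point X has camera coordinates R X + t. Camera axes: x right, y down, z forward; pixel columns grow to the right and rows downward; lengths in mm; the calibration is good to about 2 mm. A picture is of the moment at which its call begins. There is no depth.
- ticket.job_done(): hands the job in, once; it reports no verdict.
The state is a dict: "time": time; "qpos": joint angles; "joint_vel": joint speeds; "joint_efforts": joint torques, N m; "position": TCP position; "tcp_rot": TCP orientation; "contact_force": force on the tool from outside, world axes, zero at the start; "moment": the same for the moment, N m; "grip_width": finger opening in mm.
Only numpy, scipy, OpenCV 4.12 (cv2) and the standard library are available. Lean on these libraries where they do the work, as an engineer would, in place of code of your own. Each camera call takes 0.05 s, during which the arm holds its last target. There are 200 camera calls.

## Working session

There is one attempt and no reset: what is moved stays moved. The work goes in short steps, Python scripts to look and compute and a tool call to move; the robot and the scene stay as the last step left them, time stands still between calls to the robot, and variables do not carry over. Pictures are saved under pics/ and viewed, about 8 in all and at most 12, crops included, and the job is handed in when it is done.

Besides the shell and the picture viewer there is one more tool, called after ">>>" as a command line: name --argument value ..., lists and objects as JSON in quotes. carry_out: Moves the arm, as the interface text tells. Its arguments: {"type":"object","properties":{"series":{"type":"string"}},"required":["series"]}

```bash
mkdir -p pics; ls
cat > h.py <<'E'
import numpy as np, cv2, sys
from station import ctrl, eyes, ticket
from scipy.spatial.transform import Rotation as Ro
def snap(n,f):
    c=eyes.capture(n); np.savez(f'pics/{f}.npz',**{k:np.asarray(v) for k,v in c.items()})
    cv2.imwrite(f'pics/{f}.png',c['color'][:,:,::-1]); return c
def load(f): return np.load(f'pics/{f}.npz')
def K(c): return np.array([[c['fx'],0,c['cx']],[0,c['fy'],c['cy']],[0,0,1]],float), np.array([c['k1'],0,0,0],float)
def unproj(c,uv,z):
    k,d=K(c); p=cv2.undistortPoints(np.array(uv,float).reshape(-1,1,2),k,d).reshape(-1,2)
    r=np.c_[p,np.ones(len(p))]@c['R']; o=-c['R'].T@c['t']
    return o+r*((np.asarray(z)-o[2])/r[:,2])[:,None]
def proj(c,X):
    k,d=K(c); return cv2.projectPoints(np.array(X,float).reshape(-1,1,3),cv2.Rodrigues(np.asarray(c['R'],float))[0],np.asarray(c['t'],float),k,d)[0].reshape(-1,2)
E
python3 - <<'E'
from h import *
a=snap('scene','s0');b=snap('top','t0');c=snap('wrist','w0')
for i in (a,b,c): print(i['fx'],i['k1'],-i['R'].T@i['t'],i['R'][2])
im=[cv2.imread(f'pics/{f}.png') for f in('s0','t0')]
cv2.imwrite('pics/t0b.png',cv2.resize(im[1],(800,600),interpolation=3))
cv2.imwrite('pics/s0b.png',cv2.resize(im[0],(800,600),interpolation=3))
print(ctrl.observe())
E
```

```text
pics
364.7754027777691 -0.010709561115016374 [118.09496344 333.25980639 759.26987286] [ 0.4578127  -0.45097318 -0.7661793 ]
350.21095580060285 0.02346660271996407 [ 420.31848942  -61.15692302 1010.90719724] [ 0.10247155  0.01443927 -0.99463113]
288.0307032693867 -0.02756249995591987 [ 206.35897033 -593.12930147  385.48356161] [-0.23857757 -0.05366582 -0.96963948]
{'time': 0.15, 'qpos': array([ 1.23836845,  0.43505253,  0.02499095,  1.573896  , -0.01155964,
        1.13402372, -0.07513148]), 'joint_vel': array([-0.00066692, -0.00225698, -0.00094243, -0.00191207,  0.00079511,
       -0.00075118, -0.00031234]), 'joint_efforts': array([ 3.69375957e-04, -6.68261504e+01,  9.85572338e-01, -3.14689851e+01,
       -6.04907563e-02,  3.94107972e-02,  7.31620707e-05]), 'position': array([ 142.21971401, -608.19058666,  226.12887302]), 'tcp_rot': array([ 9.93410105e-01,  1.14612306e-01, -1.47670817e-04, -6.00048268e-04]), 'contact_force': array([ 0.09374417, -0.19208378, -0.1379943 ]), 'moment': array([-0.04634015, -0.05382893, -0.03482467]), 'grip_width': 91.81059661757622}
```

View pics/t0b.png

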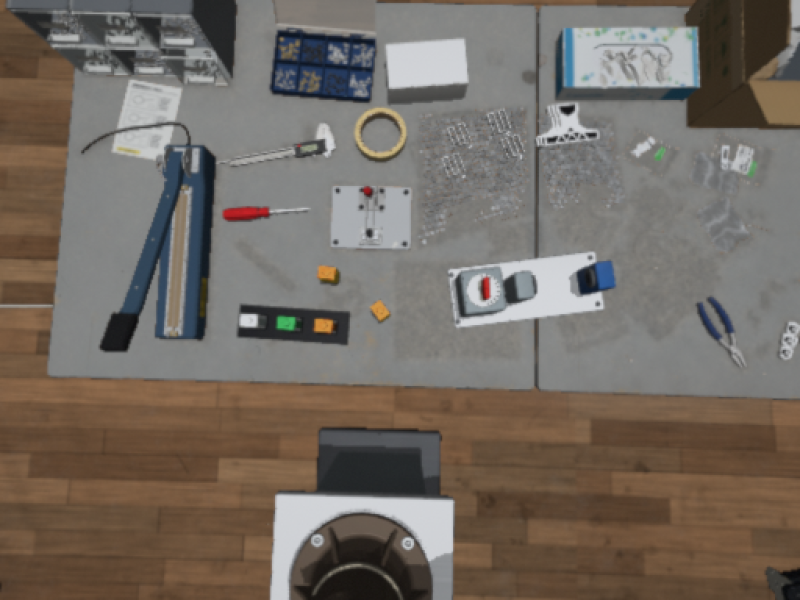

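View pics/s0b.png

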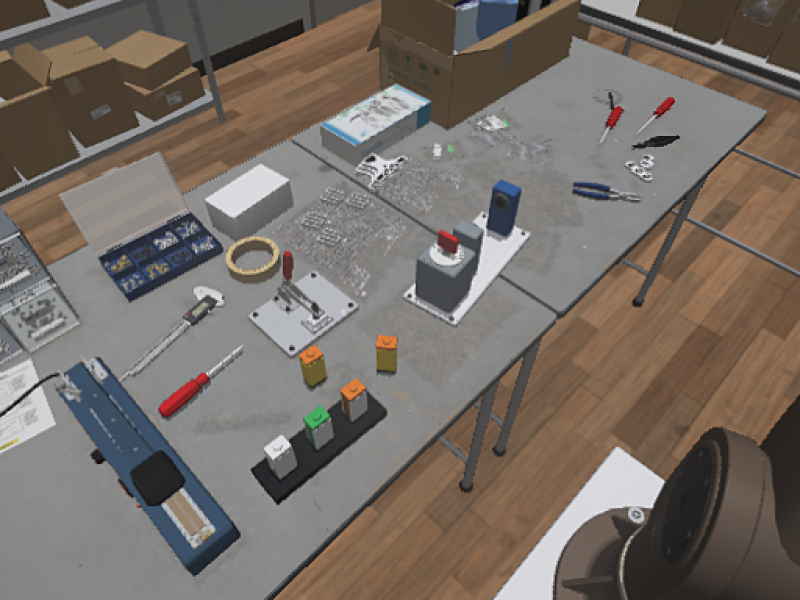

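The top view shows the gauge at (450–615, 250–325), with the key at (486,289). The rack is at (238–349, 305–343), and the amber cell sits in its right-hand seat at (325,326). Two loose yellow look-alikes are at (328,273) and (380,311).

Run:
```python
import cv2,numpy as np
t=cv2.imread('pics/t0.png')
a=cv2.resize(t[155:215,280:400],None,fx=5,fy=5,interpolation=2)
b=cv2.resize(t[165:225,148:268],None,fx=5,fy=5,interpolation=2)
cv2.imwrite('pics/c1.png',np.vstack([a,b]))
```

```text
(no output)
```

View pics/c1.png

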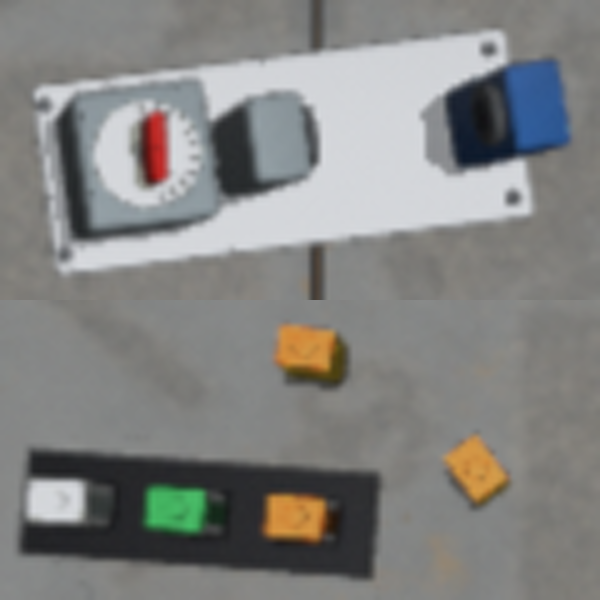

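```bash
cat >> h.py <<'E'
def fit(model,w):
    model=np.array(model,float);w=w[:,:2];mm,wm=model.mean(0),w.mean(0)
    A=(model-mm)[:,0]+1j*(model-mm)[:,1];B=(w-wm)[:,0]+1j*(w-wm)[:,1]
    th=np.angle((np.conj(A)*B).sum());R=np.array([[np.cos(th),-np.sin(th)],[np.sin(th),np.cos(th)]])
    o=wm-R@mm; return o,th,R,np.abs(w-(model@R.T+o)).max()
E
python3 - <<'E'
from h import *
c=load('t0')
g=lambda p:[(280-.4+x/5,155-.4+y/5) for x,y in p]
r=lambda p:[(148-.4+x/5,165-.4+(y-300)/5) for x,y in p]
w=unproj(c,g([(37,88),(505,30),(532,214),(60,272)]),[10]*4)
o,th,R,e=fit([(55,180),(55,-95),(-55,-95),(-55,180)],w);print('gauge',o,th,e,'keyax',R@[0,135]+o)
k=unproj(c,g([(156,146),(160,112),(153,182)]),[149]*3);print('key',k, np.arctan2(*(k[1]-k[2])[[1,0]]))
w=unproj(c,r([(30,450),(378,474),(372,578),(22,552)]),[16]*4)
o,th,R,e=fit([(30,100),(30,-100),(-30,-100),(-30,100)],w);print('rack',o,th,e,'amber',R@[0,-64]+o)
print(unproj(c,r([(295,517),(303,515)]),[80,84]))
print(Ro.from_quat(ctrl.observe()['tcp_rot']).as_matrix())
E
```

```text
gauge [ 533.44541014 -325.93434092] 0.14984793332803054 3.443278679030584 keyax [ 513.29156097 -192.44717913]
key [[ 512.77619398 -190.64672814  149.        ]
 [ 529.7364534  -192.41108846  149.        ]
 [ 494.9076251  -189.38974019  149.        ]] -0.08653186462959858
rack [450.34472642 137.4785574 ] -0.041248375101916035 1.1625996795182232 amber [447.70557895  73.53299539]
[[447.86542595  74.33630937  80.        ]
 [448.92149261  69.56612649  84.        ]]
[[ 9.73727995e-01  2.27713869e-01 -4.30941196e-04]
 [ 2.27714223e-01 -9.73727318e-01  1.15833824e-03]
 [-1.55849533e-04 -1.22603781e-03 -9.99999236e-01]]
```

>>> carry_out --series "91.8 50 -35 0 0.07; 91.8 100 -70 0 0.14; 91.8 150 -105 0 0.21; 91.8 200 -140 0 0.28; 91.8 228 -160 0 0.32"

```text
time: 0.78
position: [330.1, -397.9, 226.7]
tcp_rot: [0.999, -0.044, 0.0, -0.0]
contact_force: [-0.7, -1.1, 0.2]
grip_width: 92.1
```

```bash
cat >> h.py <<'E'
def st():
    s=ctrl.observe();M=Ro.from_quat(s['tcp_rot']).as_matrix()
    print('t',s['time'],'q',np.round(s['qpos'],3),'p',np.round(s['position'],1),'psi',round(np.arctan2(M[1,0],M[0,0]),4),'tilt',np.round(M[:,2],4),'F',np.round(s['contact_force'],1),'M',np.round(s['moment'],2),'g',round(s['grip_width'],1))
    return s,M
def to(x,y,z,psi):
    s,M=st();psi0=np.arctan2(M[1,0],M[0,0]);d=(psi0-psi+np.pi)%(2*np.pi)-np.pi
    print('move',np.round(M.T@(np.array([x,y,z])-s['position']),1),'roll',round(d,4))
E
python3 -c "
from h import *
to(513,-191,215,-.087)"
```

```text
t 0.775 q [ 0.794  0.262 -0.023  1.832  0.006  1.048 -0.89 ] p [ 330.1 -397.9  226.7] psi -0.0883 tilt [ 5.e-04  8.e-04 -1.e+00] F [-0.7 -1.1  0.2] M [ 0.    0.02 -0.02] g 92.1
move [ 163.9 -222.2   11.9] roll -0.0013
```

>>> carry_out --series "91.8 35 -47 0 -0.18; 91.8 70 -94 0 -0.36; 91.8 105 -141 0 -0.54; 91.8 140 -188 0 -0.72; 91.8 164 -222 0 -0.9"

```text
time: 1.4
position: [512.8, -191.9, 226.7]
tcp_rot: [0.918, 0.398, 0.0, -0.0]
contact_force: [0.7, -0.9, 0.2]
grip_width: 92.0
```

>>> carry_out --series "91.8 0 0 0 -0.18; 91.8 0 0 0 -0.36; 91.8 0 0 0 -0.54; 91.8 0 0 0 -0.72; 91.8 0 0 0 -0.9"

```text
time: 2.02
position: [511.0, -194.6, 226.5]
tcp_rot: [0.654, 0.756, -0.0, -0.0]
contact_force: [-0.5, -0.7, -0.3]
grip_width: 91.9
```

>>> carry_out --series "91.8 0 0 0 -0.18; 91.8 0 0 0 -0.36; 91.8 0 0 0 -0.54; 91.8 0 0 0 -0.72; 91.8 0 0 0 -0.9"

```text
time: 2.65
position: [511.0, -194.6, 226.5]
tcp_rot: [0.26, 0.966, -0.0, -0.0]
contact_force: [-0.7, 0.1, -0.3]
grip_width: 92.2
```

>>> carry_out --series "91.8 0 0 0 -0.18; 91.8 0 0 0 -0.36; 91.8 0 0 0 -0.44; 91.8 0 0 0 -0.44"

```text
time: 3.15
position: [511.0, -194.7, 226.4]
tcp_rot: [0.046, 0.999, 0.0, -0.0]
contact_force: [0.0, -0.9, -0.2]
grip_width: 91.5
```

Run:
```python
from h import *
to(513,-191,150,-.087+np.pi)
c=snap('wrist','w1'); im=cv2.imread('pics/w1.png')
cv2.imwrite('pics/w1b.png',cv2.resize(im,(800,600),interpolation=2))
print(-c['R'].T@c['t'],c['R'])
```

```text
t 3.15 q [ 0.834  0.418 -0.775  1.718  0.318  1.137  1.444] p [ 511.  -194.7  226.4] psi 3.0488 tilt [-5.e-04  3.e-04 -1.e+00] F [ 0.  -0.9 -0.2] M [ 0.07 -0.2  -0.07] g 91.5
move [-1.7  3.9 76.4] roll -0.0058
[ 446.12948419 -188.38407105  385.93494892] [[ 0.09172612  0.99578324  0.0014366 ]
 [ 0.96539804 -0.08928068  0.24502159]
 [ 0.24411665 -0.02108799 -0.96951656]]
```

View pics/w1b.png

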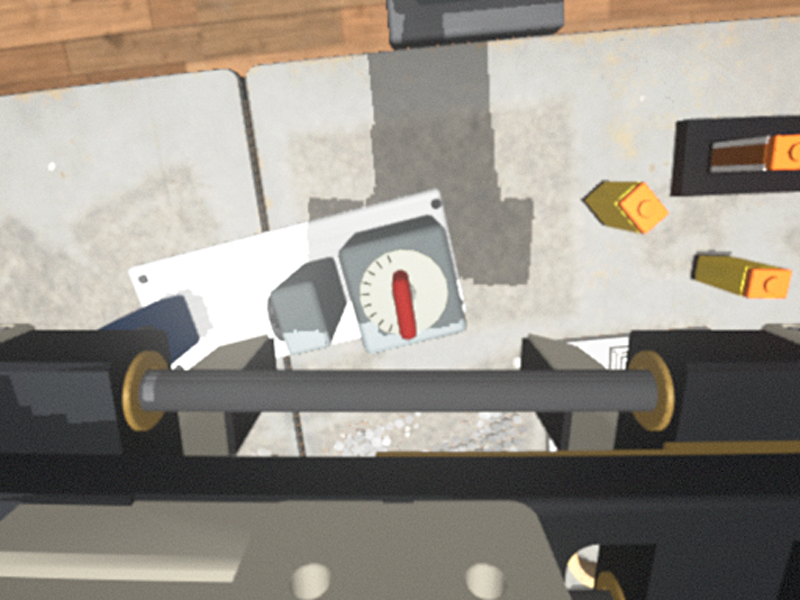

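Run:
```python
from h import *
c=load('w1'); im=cv2.imread('pics/w1.png')
cv2.imwrite('pics/c2.png',cv2.resize(im[130:235,160:310],None,fx=5,fy=5,interpolation=2))
for p in ([513,-191],[511,-192.5]):
  for z in (149,117):
    a=-.087;d=np.array([np.cos(a),np.sin(a)]);n=np.array([-d[1],d[0]])
    X=[[*(np.array(p)+d*i*18+n*j*5),z] for i,j in((1,1),(1,-1),(-1,-1),(-1,1))]
    print(p,z,((proj(c,X)-[160,130]+.4)*5).round().tolist())
```

```text
[513, -191] 149 [[521.0, 435.0], [464.0, 435.0], [462.0, 232.0], [522.0, 232.0]]
[513, -191] 117 [[516.0, 379.0], [465.0, 380.0], [463.0, 198.0], [516.0, 198.0]]
[511, -192.5] 149 [[512.0, 425.0], [454.0, 425.0], [452.0, 221.0], [512.0, 221.0]]
[511, -192.5] 117 [[507.0, 370.0], [456.0, 371.0], [455.0, 188.0], [507.0, 188.0]]
```

View pics/c2.png

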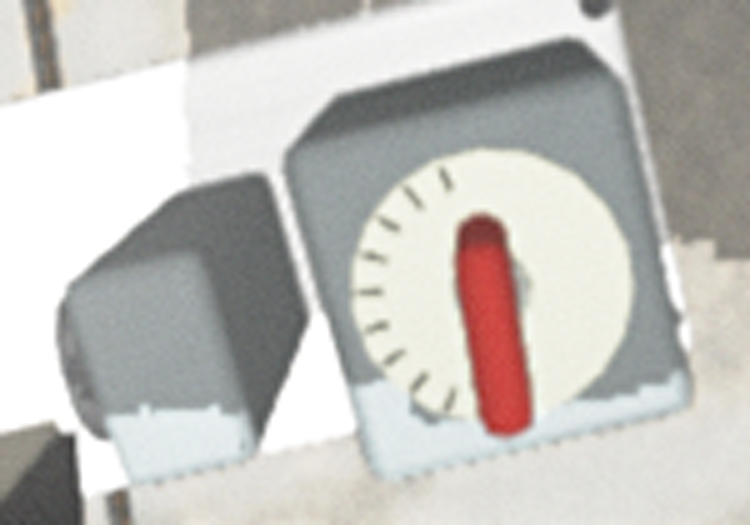

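Run:
```python
from h import *
c=load('w1')
f=lambda p:[(160-.4+x/5,130-.4+y/5) for x,y in p]
k=unproj(c,f([(507,430),(482,245),(494,337)]),[149]*3);d=k[0]-k[1];print(k,np.arctan2(d[1],d[0]),np.hypot(*d[:2]))
print('dial',unproj(c,f([(492,288)]*2),[107,112]))
# gauge orient from housing top corners, base hole check
k=unproj(c,f([(290,155),(380,478),(690,405),(625,85)]),[106]*4);print(k,k.mean(0), [np.arctan2(*(k[j]-k[i])[[1,0]]) for i,j in((0,1),(3,2),(0,3),(1,2))])
to(*k.mean(0)[:2],150,3.0)
```

```text
[[ 530.27051064 -189.98532941  149.        ]
 [ 497.12955678 -191.34365001  149.        ]
 [ 513.32975916 -190.75329024  149.        ]] 0.04096323782141233 33.168778351466564
dial [[ 515.08820655 -190.67393009  107.        ]
 [ 513.85209894 -190.63288362  112.        ]]
[[ 484.98194907 -227.67780453  106.        ]
 [ 553.58995114 -217.38337545  106.        ]
 [ 543.62663165 -152.52232294  106.        ]
 [ 477.39698012 -161.46128284  106.        ]] [ 514.898878   -189.76119644  106.        ] [np.float64(0.14893597288674448), np.float64(0.13415843188195073), np.float64(1.6848472129644503), np.float64(1.7232151524327464)]
t 3.2 q [ 0.833  0.418 -0.775  1.718  0.318  1.137  1.442] p [ 511.1 -194.7  226.5] psi 3.0475 tilt [-4.e-04  2.e-04 -1.e+00] F [-0.3  0.1 -1. ] M [ 0.09 -0.13 -0.  ] g 92.0
move [-3.4  5.2 76.5] roll 0.0475
```

>>> carry_out --series "91.8 -2.5 4.3 0 -0.13; 91.8 -2.5 4.3 40 -0.13; 91.8 -2.5 4.3 80 -0.13; 91.8 -2.5 4.3 108 -0.13; 91.8 -2.5 4.3 108 -0.13"

```text
time: 3.82
position: [512.7, -190.3, 117.0]
tcp_rot: [-0.018, 1.0, 0.001, -0.002]
contact_force: [0.1, -0.6, 0.6]
grip_width: 91.8
```

>>> carry_out --series "0 0 0 0 0; 0 0 0 0 0; 0 0 0 0 0; 0 0 0 0 0; 0 0 0 0 0"

```text
time: 4.45
position: [514.2, -190.6, 118.9]
tcp_rot: [-0.019, 1.0, -0.0, 0.0]
contact_force: [1.1, -0.3, -1.1]
grip_width: 45.9
```

```bash
python3 -c "
from h import *
st()"
```

```text
t 4.45 q [ 0.787  0.541 -0.743  1.843  0.449  0.932  1.45 ] p [ 514.2 -190.6  118.9] psi -3.1037 tilt [ 1.e-04 -2.e-04 -1.e+00] F [ 1.1 -0.3 -1.1] M [ 0.09 -0.18  0.03] g 45.9
```

>>> carry_out --series "0 0 0 0 0; 0 0 0 0 0; 0 0 0 0 0; 0 0 0 0 0; 0 0 0 0 0"

```text
time: 5.08
position: [514.1, -191.4, 118.7]
tcp_rot: [-0.019, 1.0, -0.001, -0.0]
contact_force: [0.1, -5.3, 0.1]
grip_width: 9.9
```

```bash
python3 -c "
from h import *
st()"
```

```text
t 5.075 q [ 0.787  0.541 -0.742  1.843  0.45   0.932  1.45 ] p [ 514.1 -191.4  118.7] psi -3.1041 tilt [-1.e-04 -1.e-03 -1.e+00] F [ 0.1 -5.3  0.1] M [-0.76 -0.13  0.12] g 9.9
```

>>> carry_out --series "0 0 -1 0 0.12; 0 0 -1 0 0.24; 0 0 -1 0 0.36; 0 0 -1 0 0.48; 0 0 -1 0 0.48"

```text
time: 5.7
position: [514.1, -191.4, 118.7]
tcp_rot: [0.219, 0.976, -0.0, -0.0]
contact_force: [-0.6, -0.3, -0.0]
grip_width: 9.9
```

```bash
python3 -c "
from h import *
st()"
```

```text
t 5.7 q [ 0.709  0.508 -0.622  1.849  0.37   0.902  1.043] p [ 514.1 -191.4  118.7] psi 2.7005 tilt [-2.e-04 -2.e-04 -1.e+00] F [-0.6 -0.3 -0. ] M [-0.22 -0.02 -0.04] g 9.9
```

>>> carry_out --series "0 0 0 0 0.16; 0 0 0 0 0.32; 0 0 0 0 0.48; 0 0 0 0 0.64; 0 0 0 0 0.8"

```text
time: 6.32
position: [514.2, -191.3, 118.7]
tcp_rot: [0.582, 0.813, 0.0, -0.0]
contact_force: [-0.1, -0.6, -1.3]
grip_width: 10.1
```

>>> carry_out --series "0 0 0 0 0.16; 0 0 0 0 0.32; 0 0 0 0 0.48; 0 0 0 0 0.64; 0 0 0 0 0.8"

```text
time: 6.95
position: [514.4, -191.3, 118.7]
tcp_rot: [0.853, 0.522, 0.0, 0.0]
contact_force: [-0.6, -1.5, 0.0]
grip_width: 9.7
```

```bash
python3 -c "
from h import *
st()"
```

```text
t 6.95 q [ 0.424  0.442 -0.223  1.873  0.127  0.84  -0.335] p [ 514.4 -191.3  118.7] psi 1.0982 tilt [ 2.e-04  1.e-04 -1.e+00] F [-0.6 -1.5  0. ] M [-0.31 -0.18  0.1 ] g 9.7
```

Turned 2.08 so far. From here I'll use smaller steps and watch the moment.

>>> carry_out --series "0 0 0 0 0.08; 0 0 0 0 0.16; 0 0 0 0 0.24; 0 0 0 0 0.32; 0 0 0 0 0.32"

```text
time: 7.58
position: [514.5, -191.4, 118.7]
tcp_rot: [0.924, 0.381, 0.0, 0.0]
contact_force: [0.8, -1.4, -0.8]
grip_width: 9.8
```

```bash
python3 -c "
from h import *
st()"
```

```text
t 7.575 q [ 0.366  0.436 -0.144  1.878  0.082  0.833 -0.608] p [ 514.5 -191.4  118.7] psi 0.7828 tilt [ 3.e-04 -1.e-04 -1.e+00] F [ 0.8 -1.4 -0.8] M [-0.3  -0.25  0.  ] g 9.8
```

>>> carry_out --series "0 0 0 0 0.05; 0 0 0 0 0.1; 0 0 0 0 0.15; 0 0 0 0 0.15"

```text
time: 8.07
position: [514.5, -191.4, 118.7]
tcp_rot: [0.95, 0.311, 0.0, 0.0]
contact_force: [1.1, -1.3, -1.8]
grip_width: 9.9
```

```bash
python3 -c "
from h import *
st()"
```

```text
t 8.075 q [ 0.338  0.433 -0.107  1.88   0.061  0.831 -0.737] p [ 514.5 -191.4  118.7] psi 0.6331 tilt [ 3.e-04  0.e+00 -1.e+00] F [ 1.1 -1.3 -1.8] M [-0.36 -0.35 -0.1 ] g 9.9
```

>>> carry_out --series "0 0 0 0 0.04; 0 0 0 0 0.08; 0 0 0 0 0.12; 0 0 0 0 0.12"

```text
time: 8.57
position: [514.4, -191.4, 118.7]
tcp_rot: [0.968, 0.252, 0.0, 0.0]
contact_force: [2.7, -1.3, -2.9]
grip_width: 9.9
```

```bash
python3 -c "
from h import *
st()"
```

```text
t 8.575 q [ 0.315  0.432 -0.076  1.882  0.043  0.829 -0.844] p [ 514.4 -191.4  118.7] psi 0.5092 tilt [ 4.e-04 -1.e-04 -1.e+00] F [ 2.7 -1.3 -2.9] M [-0.28 -0.75 -0.05] g 9.9
```

>>> carry_out --series "0 0 0 0 0.04; 0 0 0 0 0.08; 0 0 0 0 0.12; 0 0 0 0 0.12"

```text
time: 9.07
position: [514.4, -191.5, 118.7]
tcp_rot: [0.981, 0.193, 0.0, 0.0]
contact_force: [5.1, -0.5, -4.9]
grip_width: 9.8
```

```bash
python3 -c "
from h import *
st()"
```

```text
t 9.075 q [ 0.293  0.43  -0.046  1.884  0.026  0.827 -0.948] p [ 514.4 -191.5  118.7] psi 0.3889 tilt [ 3.e-04 -1.e-04 -1.e+00] F [ 5.1 -0.5 -4.9] M [-0.21 -1.08 -0.01] g 9.8
```

>>> carry_out --series "0 0 0 0 0.04; 0 0 0 0 0.08; 0 0 0 0 0.12; 0 0 0 0 0.12"

```text
time: 9.57
position: [514.4, -191.5, 118.8]
tcp_rot: [0.991, 0.134, 0.0, 0.0]
contact_force: [5.5, -1.1, -4.8]
grip_width: 9.9
```

```bash
python3 -c "
from h import *
st()
c=snap('scene','s1');im=cv2.imread('pics/s1.png')
u=proj(c,[514,-191,135])[0].round().astype(int);print(u)
cv2.imwrite('pics/s1b.png',cv2.resize(im[u[1]-50:u[1]+50,u[0]-60:u[0]+60],None,fx=5,fy=5,interpolation=2))"
```

```text
t 9.575 q [ 0.27   0.429 -0.016  1.886  0.009  0.826 -1.052] p [ 514.4 -191.5  118.8] psi 0.2687 tilt [ 3.e-04 -3.e-04 -1.e+00] F [ 5.5 -1.1 -4.8] M [-0.26 -1.13  0.41] g 9.9
[286 154]
```

View pics/s1b.png

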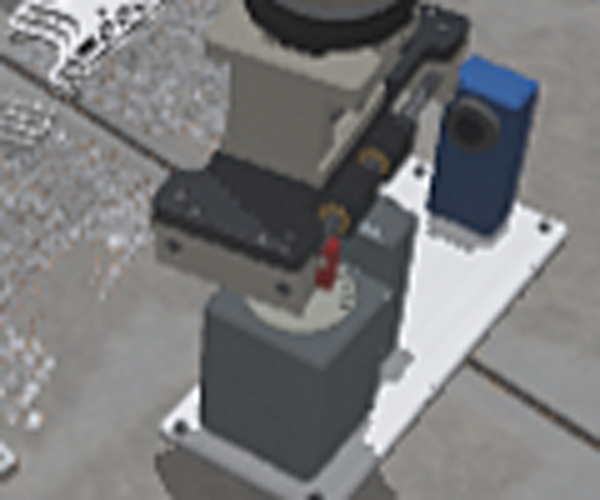

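The key is still between the fingers at (328,262), and Mz has jumped to +0.41, so it looks like it has reached the stop. I'll turn slightly further to confirm.

>>> carry_out --series "0 0 0 0 0.03; 0 0 0 0 0.06; 0 0 0 0 0.06"

```text
time: 10.0
position: [514.3, -191.5, 118.8]
tcp_rot: [0.995, 0.105, 0.0, 0.0]
contact_force: [4.8, -1.6, -4.5]
grip_width: 10.6
```

```bash
python3 -c "
from h import *
st()"
```

```text
t 10.0 q [ 2.590e-01  4.290e-01 -1.000e-03  1.887e+00  1.000e-03  8.250e-01
 -1.103e+00] p [ 514.3 -191.5  118.8] psi 0.2098 tilt [ 1.e-04 -3.e-04 -1.e+00] F [ 4.8 -1.6 -4.5] M [-0.3  -1.05  0.71] g 10.6
```

>>> carry_out --series "0 0 0 0 0.03; 0 0 0 0 0.06; 0 0 0 0 0.06"

```text
time: 10.38
position: [514.0, -191.6, 118.8]
tcp_rot: [0.997, 0.075, -0.0, 0.0]
contact_force: [3.6, -0.7, -1.3]
grip_width: 11.6
```

```bash
python3 -c "
from h import *
st()"
```

```text
t 10.375 q [ 0.248  0.428  0.015  1.888 -0.008  0.825 -1.155] p [ 514.  -191.6  118.8] psi 0.1492 tilt [-2.e-04 -2.e-04 -1.e+00] F [ 3.6 -0.7 -1.3] M [-0.37 -0.74  0.73] g 11.6
```

The grip is being forced open (9.9→11.6 mm) and Mz is about 0.7 N m, so the key is against its stop. I'll release it and rise.

>>> carry_out --series "70 0 0 0 0; 70 0 0 0 0; 70 0 0 0 0; 70 0 0 0 0; 70 0 0 -50 0"

```text
time: 11.0
position: [511.7, -190.7, 166.2]
tcp_rot: [0.997, 0.075, -0.004, -0.001]
contact_force: [0.9, -0.7, -0.1]
grip_width: 57.0
```

>>> carry_out --series "70 0 0 -50 0; 70 0 0 -80 0; 70 0 0 -80 0"

```text
time: 11.38
position: [515.5, -191.9, 251.2]
tcp_rot: [0.997, 0.075, 0.002, 0.001]
contact_force: [0.3, -0.4, 0.1]
grip_width: 70.3
```

Run:
```python
from h import *
to(446,73.7,230,np.pi/2-.041)
c=snap('wrist','w2');k=proj(c,[[514,-191,149]])[0];print(k)
im=cv2.imread('pics/w2.png');cv2.imwrite('pics/w2b.png',cv2.resize(im,(800,600)))
```

```text
t 11.375 q [ 0.24   0.29   0.025  1.728 -0.008  1.119 -1.154] p [ 515.5 -191.9  251.2] psi 0.1495 tilt [ 0.0046 -0.0012 -1.    ] F [ 0.3 -0.4  0.1] M [ 0.05 -0.    0.07] g 70.3
move [ -29.2 -273.    20.6] roll -1.3803
[253.442675   190.47532858]
```

View pics/w2b.png

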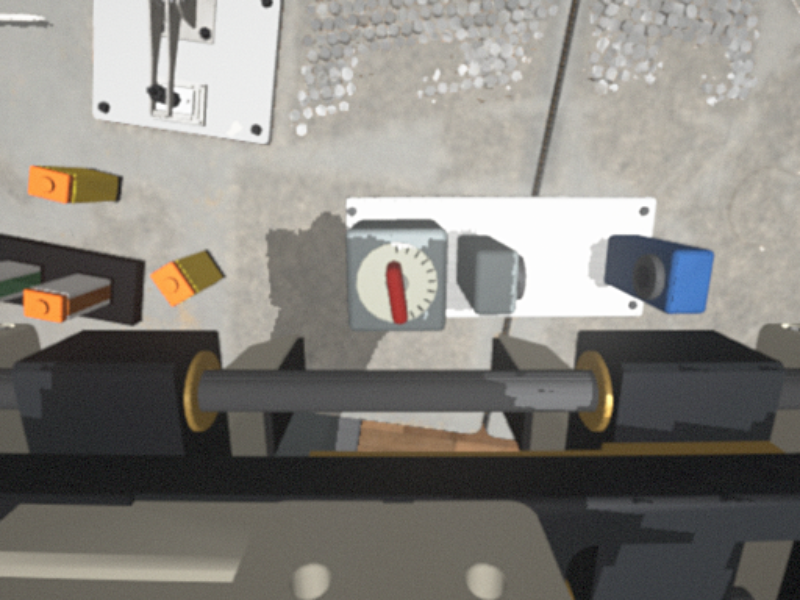

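Run:
```python
from h import *
c=load('w2');f=lambda p:[(x*.64-.18,y*.64-.18) for x,y in p]
w=unproj(c,f([(346,198),(656,198),(642,318)]),[10]*3);o,th,R,e=fit([(55,180),(55,-95),(-55,-95)],w);print(o,th,e,R@[0,135]+o)
k=unproj(c,f([(391.5,268),(400,318)]),[149]*2);d=k[0]-k[1];print(k.mean(0),np.arctan2(d[1],d[0]))
# post tops at z=112: lamp, receiver
k=unproj(c,f([(476,275),(678,283)]),[112]*2);print(k)
g=lambda p:[(280-.4+x/5,155-.4+y/5) for x,y in p]
print('top: post top', unproj(load('t0'),g([(280,137),(540,108)]),[112]*2))
```

```text
[ 534.29778699 -324.30436421] 0.15304928996759215 1.2697588930207075 [ 513.71670182 -190.882406  ]
[ 516.7416716  -190.29731435  149.        ] 0.31318152332840704
[[ 528.61536818 -243.33677925  112.        ]
 [ 544.13079173 -382.28723345  112.        ]]
top: post top [[ 523.16862351 -259.68429453  112.        ]
 [ 541.81768209 -392.18889453  112.        ]]
```

>>> carry_out --series "70 -6 -55 0 -0.18; 70 -12 -110 0 -0.36; 70 -18 -165 0 -0.54; 70 -24 -220 0 -0.72; 70 -29 -273 10 -0.9"

```text
time: 12.05
position: [443.7, 75.7, 237.9]
tcp_rot: [0.864, 0.504, -0.0, -0.0]
contact_force: [0.9, 1.3, 0.1]
grip_width: 69.7
```

>>> carry_out --series "70 0 0 0 -0.16; 70 0 0 0 -0.32; 70 0 0 0 -0.48; 70 0 0 0 -0.48"

```text
time: 12.55
position: [444.0, 73.9, 237.5]
tcp_rot: [0.722, 0.692, -0.001, -0.001]
contact_force: [1.0, 0.5, 0.2]
grip_width: 70.1
```

Run:
```python
from h import *
to(447.8,74,37,np.pi/2-.041)
c=snap('wrist','w3')
im=cv2.imread('pics/w3.png');cv2.imwrite('pics/w3b.png',cv2.resize(im[80:240,150:362],None,fx=3.7,fy=3.7,interpolation=2))
```

```text
t 12.55 q [ 0.016  0.166 -0.341  1.937  0.063  1.051 -0.394] p [444.   73.9 237.5] psi 1.5287 tilt [-2.5e-03 -3.0e-04 -1.0e+00] F [1.  0.5 0.2] M [ 0.02 -0.11  0.05] g 70.1
move [  0.4   4.3 200.4] roll -0.0011
```

View pics/w3b.png

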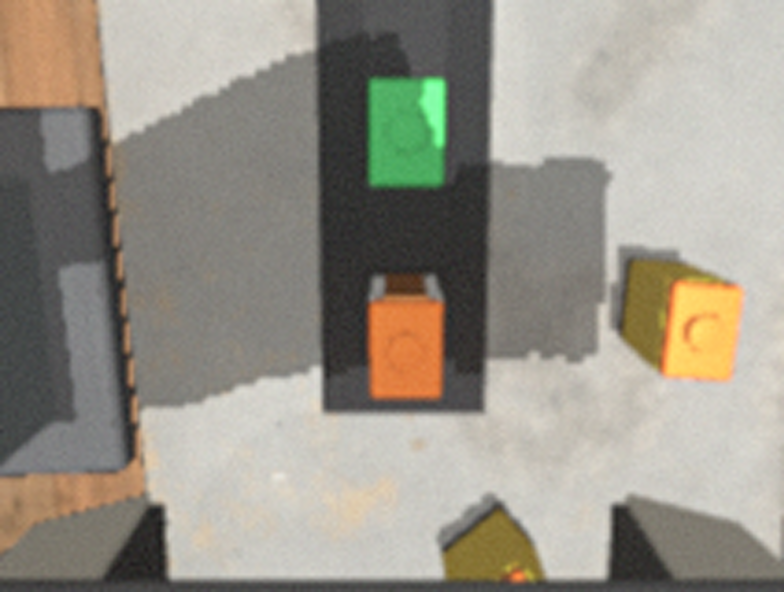

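Run:
```python
from h import *
c=load('w3');f=lambda p:[(150-.37+x/3.7,80-.37+y/3.7) for x,y in p]
k=unproj(c,f([(370,300),(443,299),(443,398),(370,398),(404,352)]),[80]*4+[84]);print(k)
print(fit([(-11,15),(11,15),(11,-15),(-11,-15)],k[:4]))
k=unproj(c,f([(323,410),(483,410)]),[16]*2);d=k[1]-k[0];print(k.mean(0),np.arctan2(d[1],d[0]))
```

```text
[[439.591622    92.1482735   80.        ]
 [461.43785768  91.55898156  80.        ]
 [460.56649914  61.05130885  80.        ]
 [438.22909974  61.96028417  80.        ]
 [449.1468101   76.68499394  84.        ]]
(array([449.95626964,  76.67971202]), np.float64(-0.035781903746292025), array([[ 0.9993599 ,  0.03577427],
       [-0.03577427,  0.9993599 ]]), np.float64(0.28238805826764235))
[448.34422717  41.21085132  16.        ] -0.04065799858755213
```

>>> carry_out --series "60 2.3 5.2 50 0; 60 2.3 5.2 100 0; 60 2.3 5.2 130 0; 60 2.3 5.2 130 0; 60 2.3 5.2 130 0"

```text
time: 13.22
position: [450.6, 76.4, 109.6]
tcp_rot: [0.722, 0.692, 0.0, 0.0]
contact_force: [0.5, 0.1, 0.3]
grip_width: 59.4
```

```bash
python3 -c "
from h import *
to(449.3,76,38,1.5328)"
```

```text
t 13.225 q [-0.025  0.337 -0.322  2.089  0.157  0.737 -0.489] p [450.6  76.4 109.6] psi 1.5282 tilt [ 8.e-04  2.e-04 -1.e+00] F [0.5 0.1 0.3] M [-0.05 -0.09 -0.04] g 59.4
move [-0.5 -1.4 71.6] roll -0.0046
```

>>> carry_out --series "60 -0.5 -1.4 40 -0.005; 60 -0.5 -1.4 71.5 -0.005; 60 -0.5 -1.4 71.5 -0.005; 0 -0.5 -1.4 71.5 -0.005; 0 -0.5 -1.4 71.5 -0.005"

```text
time: 13.85
position: [449.9, 76.0, 38.8]
tcp_rot: [0.72, 0.694, 0.001, 0.001]
contact_force: [0.8, -0.0, -0.3]
grip_width: 44.4
```

>>> carry_out --series "0 0 0 0 0; 0 0 0 0 0; 0 0 0 0 0; 0 0 0 0 0; 0 0 0 0 0"

```text
time: 14.48
position: [448.9, 75.8, 37.5]
tcp_rot: [0.72, 0.694, 0.0, 0.0]
contact_force: [-0.7, -0.2, 5.5]
grip_width: 21.6
```

```bash
python3 -c "
from h import *
st()"
```

```text
t 14.475 q [-0.066  0.455 -0.281  2.157  0.233  0.557 -0.554] p [448.9  75.8  37.5] psi 1.5347 tilt [ 4.e-04 -1.e-04 -1.e+00] F [-0.7 -0.2  5.5] M [-0.15  0.11 -0.02] g 21.6
```

>>> carry_out --series "0 0 0 -8 0; 0 0 0 -30 0; 0 0 0 -75 0; 0 0 0 -125 0; 0 0 0 -170 0"

```text
time: 15.1
position: [448.3, 75.8, 209.3]
tcp_rot: [0.72, 0.694, 0.0, 0.0]
contact_force: [1.3, 1.2, -0.9]
grip_width: 21.8
```

>>> carry_out --series "0 0 0 0 0; 0 0 0 0 0"

```text
time: 15.35
position: [448.1, 75.5, 206.9]
tcp_rot: [0.72, 0.694, -0.0, -0.0]
contact_force: [-1.0, 1.0, -1.1]
grip_width: 22.1
```

Run:
```python
from h import *
to(534.4,-324.8,207.5,np.pi/2+.15)
c=snap('wrist','w4');d=snap('scene','s4')
a=cv2.imread('pics/w4.png');b=cv2.imread('pics/s4.png')
u=proj(d,[450,76,190])[0].astype(int);print(u)
cv2.imwrite('pics/m4.png',np.hstack([a[100:340,120:392],cv2.resize(b[u[1]-40:u[1]+80,u[0]-60:u[0]+60],None,fx=2,fy=2)]))
cv2.imwrite('pics/m4.png',cv2.resize(cv2.imread('pics/m4.png'),None,fx=1.56,fy=1.56,interpolation=2))
```

```text
t 15.35 q [ 0.021  0.206 -0.356  1.973  0.086  0.977 -0.413] p [448.1  75.5 206.9] psi 1.5346 tilt [-5.e-04 -3.e-04 -1.e+00] F [-1.   1.  -1.1] M [-0.07 -0.07 -0.  ] g 22.1
move [-397.   100.7   -0.6] roll -0.1861
[221 218]
```

View pics/m4.png

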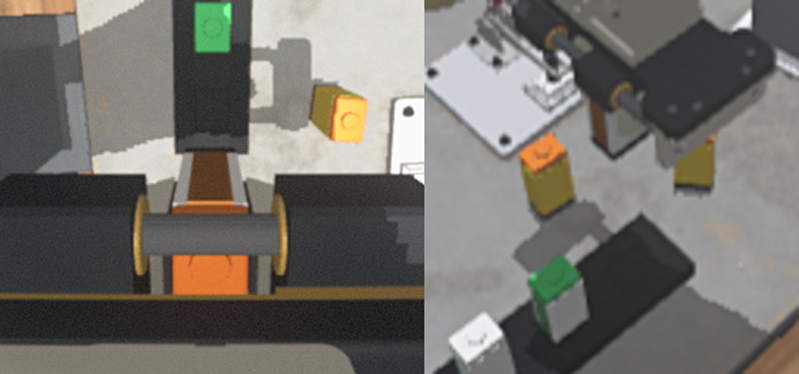

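Run:
```python
from h import *
c=load('w4');f=lambda p:[(120+x/1.56,100+y/1.56) for x,y in p]
X=unproj(c,f([(211,202),(175,203),(248,202),(211,152)]),[249.4]*3+[187.4]);print(X)
M=Ro.from_quat(ctrl.observe()['tcp_rot']).as_matrix();p=np.array([448.1,75.5,206.9]);print((X-p)@M)
for o in (-3,0,3):
  print(o,[(np.array(proj(c,[p+M@[15+o,0,-42.5]])[0])-[120,100])*1.56,(np.array(proj(c,[p+M@[15+o,0,19.5]])[0])-[120,100])*1.56])
```

```text
[[449.59336011  93.68075787 249.4       ]
 [439.55898209  93.73305097 249.4       ]
 [459.89009624  93.31383067 249.4       ]
 [449.67597894  90.52078882 187.4       ]]
[[ 18.19741421   0.73572805 -42.5127381 ]
 [ 17.88806185  -9.29398759 -42.48861227]
 [ 18.20179158  11.0389696  -42.53733497]
 [ 15.07945341   1.08016984  19.48848697]]
-3 [array([208.35471817, 222.51934433]), array([208.38834573, 159.12548021])]
0 [array([208.35596696, 212.64306326]), array([208.38946695, 152.17688264])]
3 [array([208.35726435, 202.64523345]), array([208.39061297, 145.17286366])]
```

>>> carry_out --series "0 -45 11 0 -0.04; 0 -95 24 0 -0.08; 0 -145 37 0 -0.12; 0 -195 50 0 -0.16; 0 -245 62 0 -0.186"

```text
time: 16.08
position: [501.3, -172.7, 205.8]
tcp_rot: [0.652, 0.759, -0.0, -0.001]
contact_force: [0.5, -0.4, -0.7]
grip_width: 22.0
```

```bash
python3 -c "
from h import *
to(534.6,-326.3,205,np.pi/2+.15)"
```

```text
t 16.075 q [ 0.408  0.318 -0.227  1.815  0.082  1.021  0.3  ] p [ 501.3 -172.7  205.8] psi 1.7221 tilt [-2.3e-03  8.0e-04 -1.0e+00] F [ 0.5 -0.4 -0.7] M [-0.04 -0.17 -0.01] g 22.0
move [-156.9    9.8    0.6] roll 0.0013
```

>>> carry_out --series "0 -45 3 0 0; 0 -95 6 0 0; 0 -135 8.5 0 0; 0 -157 9.8 0 0; 0 -157 9.8 0 0"

```text
time: 16.7
position: [533.9, -326.7, 205.1]
tcp_rot: [0.653, 0.757, -0.001, -0.001]
contact_force: [-0.5, 0.5, -2.0]
grip_width: 21.8
```

```bash
python3 -c "
from h import *
to(534.6,-326.3,82.5,np.pi/2+.15)"
```

```text
t 16.7 q [ 0.575  0.464 -0.164  1.584  0.082  1.103  0.538] p [ 533.9 -326.7  205.1] psi 1.7179 tilt [-2.9e-03  7.0e-04 -1.0e+00] F [-0.5  0.5 -2. ] M [ 0.05 -0.14  0.  ] g 21.8
move [  0.2   1.1 122.6] roll -0.0029
```

>>> carry_out --series "0 0.2 0.7 30 -0.003; 0 0.2 0.7 60 -0.003; 0 0.2 0.7 90 -0.003; 0 0.2 0.7 115 -0.003; 0 0.2 0.7 122 -0.003"

```text
time: 17.32
position: [534.3, -322.5, 83.0]
tcp_rot: [0.65, 0.76, -0.0, -0.002]
contact_force: [-0.3, -0.4, -0.6]
grip_width: 21.9
```

>>> carry_out --series "0 0 0 0 0; 0 0 0 0 0; 0 0 0 0 0"

```text
time: 17.7
position: [536.1, -325.0, 86.2]
tcp_rot: [0.651, 0.759, 0.0, 0.001]
contact_force: [0.6, -0.7, -1.0]
grip_width: 22.1
```

Run:
```python
from h import *
to(534.6,-326.3,82.5,np.pi/2+.15)
c=snap('wrist','w5');d=snap('scene','s5')
a=cv2.imread('pics/w5.png');b=cv2.imread('pics/s5.png')
u=proj(d,[534,-325,90])[0].astype(int);print(u)
cv2.imwrite('pics/m5.png',np.hstack([cv2.resize(a[140:300,120:360],None,fx=1.5,fy=2.5,interpolation=2),cv2.resize(b[u[1]-50:u[1]+50,u[0]-54:u[0]+54],(432,400),interpolation=2)]))
```

```text
t 17.7 q [ 0.566  0.583 -0.157  1.708  0.114  0.857  0.513] p [ 536.1 -325.    86.2] psi 1.7237 tilt [ 1.4e-03 -8.0e-04 -1.0e+00] F [ 0.6 -0.7 -1. ] M [-0.08 -0.14  0.05] g 22.1
move [-1.  -1.7  3.7] roll 0.0029
[311 138]
```

View pics/m5.png

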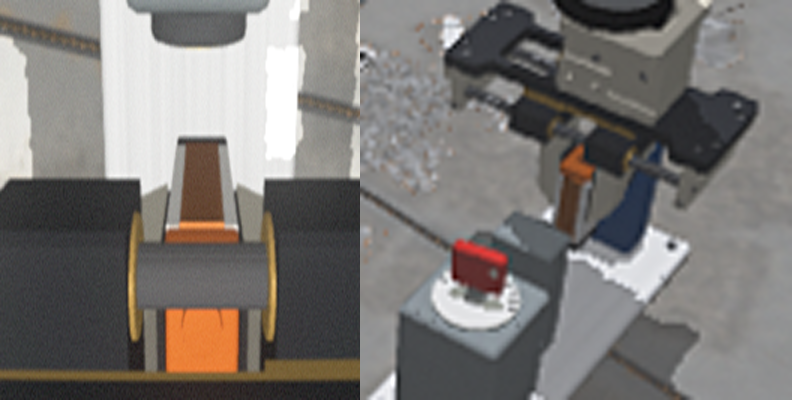

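Run:
```python
from h import *
c=load('w5');f=lambda p:[(120+x/1.5,140+y/2.5) for x,y in p]
z0=86.2-27.5
X=unproj(c,f([(165,223),(238,223),(178,144),(229,144),(178,137),(228,137),(155,40),(243,40),(199,47),(105,150),(302,70)]),[z0+70]*2+[z0+8]*2+[z0]*2+[90]*2+[100]+[10,10])
R=np.array([[np.cos(.15),np.sin(.15)],[-np.sin(.15),np.cos(.15)]])
print(np.round(np.c_[(X[:,:2]-[534.4,-324.8])@R.T,X[:,2]],1))
print('tcp in gauge',R@(np.array([536.1,-325.0])-[534.4,-324.8]))
```

```text
[[ -8.6  17.8 128.7]
 [ 12.6  17.8 128.7]
 [ -8.   14.3  66.7]
 [ 14.   14.4  66.7]
 [ -8.4  14.   58.7]
 [ 14.   14.1  58.7]
 [-14.8  44.4  90. ]
 [ 17.   44.5  90. ]
 [  1.1  44.4 100. ]
 [-52.6  -4.2  10. ]
 [ 57.9  23.9  10. ]]
tcp in gauge [ 1.65102321 -0.45179904]
```

>>> carry_out --series "0 0 0 0 0; 0 0 0 0 0; 0 0 0 0 0; 0 0 0 0 0"

```text
time: 18.3
position: [535.6, -324.8, 85.2]
tcp_rot: [0.651, 0.759, -0.0, -0.0]
contact_force: [0.5, -0.8, -0.2]
grip_width: 21.6
```

```bash
python3 -c "
from h import *
to(534.8,-326.3,82.5,np.pi/2+.15)"
```

```text
t 18.3 q [ 0.566  0.585 -0.157  1.709  0.114  0.857  0.513] p [ 535.6 -324.8   85.2] psi 1.7237 tilt [-1.e-04 -0.e+00 -1.e+00] F [ 0.5 -0.8 -0.2] M [ 0.06 -0.16  0.04] g 21.6
move [-1.4 -1.   2.7] roll 0.0029
```

>>> carry_out --series "0 -1.4 -1 2.7 0.003; 0 -1.4 -1 2.7 0.003; 0 -1.4 -1 2.7 0.003; 0 -1.4 -1 2.7 0.003; 0 -1.4 -1 2.7 0.003"

```text
time: 18.92
position: [534.9, -326.3, 82.6]
tcp_rot: [0.652, 0.758, 0.0, 0.0]
contact_force: [0.5, 0.6, -0.4]
grip_width: 21.9
```

Run:
```python
from h import *
to(534.8,-326.3,82.5,np.pi/2+.15)
d=snap('scene','s6');b=cv2.imread('pics/s6.png')
x0,y0,s=295,115,10
crop=cv2.resize(b[y0:y0+48,x0:x0+38],None,fx=s,fy=s,interpolation=2)
o=crop.copy();th=.15;R=np.array([[np.cos(th),-np.sin(th)],[np.sin(th),np.cos(th)]])
C=[]
for z in (55,63,117,125): C+=[[*(R@[i*11,j*15]+[534.4,-324.8]),z] for i,j in((1,1),(1,-1),(-1,-1),(-1,1))]
P=((proj(d,C)-[x0,y0]+.45)*s).astype(np.int32)
for k in range(4): cv2.polylines(o,[P[4*k:4*k+4].reshape(-1,1,2)],True,(255,255,0),1)
for k in range(4): cv2.line(o,tuple(map(int,P[k])),tuple(map(int,P[12+k])),(255,255,0),1)
cv2.imwrite('pics/m6.png',np.hstack([crop,o]))
```

```text
t 18.925 q [ 0.568  0.588 -0.156  1.711  0.115  0.852  0.512] p [ 534.9 -326.3   82.6] psi 1.7208 tilt [ 1.e-04 -0.e+00 -1.e+00] F [ 0.5  0.6 -0.4] M [-0.03 -0.1   0.02] g 21.9
move [ 0.  -0.1  0.1] roll 0.0
```

View pics/m6.png

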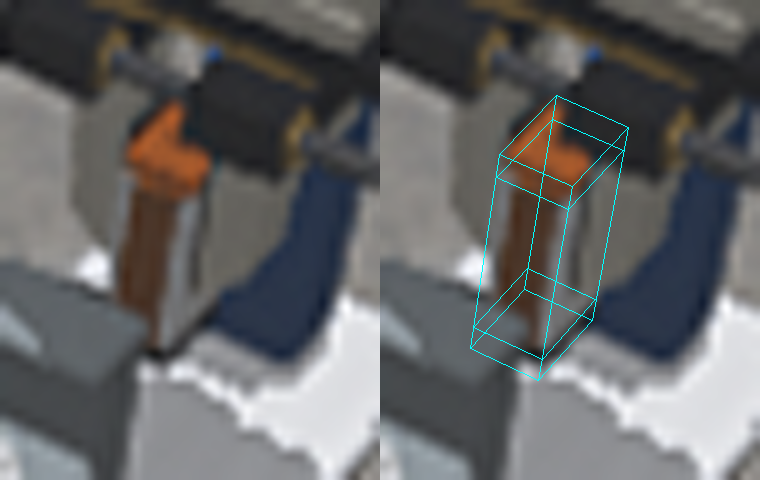

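Run:
```python
from h import *
d=load('s0');th=.15;R=np.array([[np.cos(th),-np.sin(th)],[np.sin(th),np.cos(th)]])
C=[[*(R@[i,j]+[534.4,-324.8]),z] for i,j,z in((-55,180,10),(55,180,10),(-55,-95,10),(55,-95,10),(-37,170,106),(-37,100,106),(37,170,106))]
print((proj(d,C)).round(1))
b=cv2.imread('pics/s0.png')[110:215,250:345]
cv2.imwrite('pics/m7.png',cv2.resize(b,None,fx=5.7,fy=5.7,interpolation=2))
```

```text
[[290.8 207.6]
 [256.4 188.7]
 [339.9 149. ]
 [307.9 134.6]
 [290.1 177.3]
 [304.9 160.9]
 [265.1 164.5]]
```

View pics/m7.png

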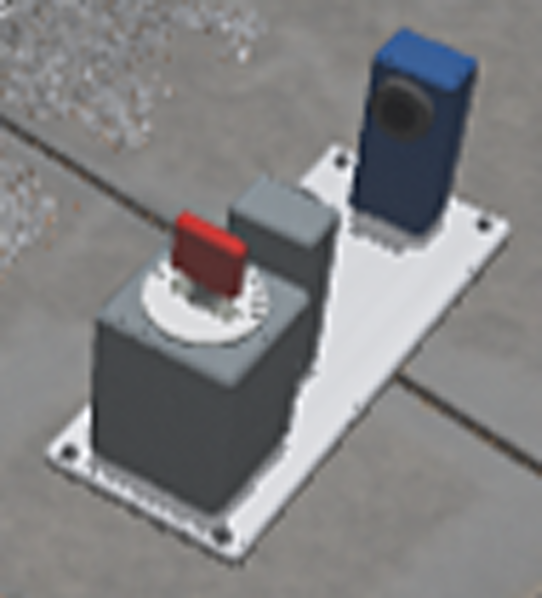

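Run:
```python
from h import *
def prof(f,xy,th,z0,dx,dy,lo,hi):
    d=load(f);R=np.array([[np.cos(th),-np.sin(th)],[np.sin(th),np.cos(th)]])
    zs=np.arange(lo,hi,4);X=[[*(R@[dx,dy]+xy),z0+z] for z in zs]
    uv=proj(d,X).astype(np.float32)
    c=cv2.remap(d['color'],uv[:,0].reshape(1,-1),uv[:,1].reshape(1,-1),1)[0]
    print(f,dx,dy,' '.join(f"{z}:{'/'.join(map(str,p))}" for z,p in zip(zs,c)))
for dx in(0,-9.5):
  prof('s0',[449.3,76.5],-.038,10,dx,15,-8,90)
  prof('s4',[449,76.8],-.036,206.9-27.5,dx,15,-8,90)
  prof('s6',[534.4,-324.8],.15,55,dx,15,-8,90)
```

```text
s0 0 15 -8:51/50/51 -4:49/49/49 0:46/46/46 4:42/43/42 8:42/41/39 12:50/45/40 16:61/48/40 20:68/50/40 24:72/53/41 28:74/55/42 32:73/54/41 36:71/52/38 40:70/51/38 44:70/51/38 48:72/52/39 52:71/52/40 56:71/54/42 60:71/55/43 64:77/55/41 68:88/57/39 72:124/73/42 76:176/99/49 80:217/121/55 84:230/130/56 88:208/122/60
s4 0 15 -8:158/158/157 -4:157/157/158 0:156/157/158 4:124/126/127 8:57/60/61 12:53/44/40 16:70/54/44 20:83/65/52 24:80/58/45 28:77/54/39 32:77/54/40 36:80/59/46 40:83/64/51 44:83/63/49 48:83/61/47 52:75/54/41 56:54/47/46 60:48/47/50 64:49/49/50 68:51/50/51 72:51/50/52 76:55/55/56 80:56/56/59 84:54/56/58 88:55/55/57
s6 0 15 -8:64/66/69 -4:61/64/65 0:61/63/65 4:74/77/79 8:85/89/93 12:92/97/102 16:92/97/101 20:78/70/67 24:72/52/41 28:75/54/42 32:75/55/42 36:75/54/41 40:74/53/41 44:75/55/42 48:75/55/42 52:75/53/41 56:73/53/41 60:77/54/40 64:100/63/42 68:105/63/40 72:142/78/43 76:158/86/45 80:154/85/45 84:151/82/43 88:141/76/41
s0 -9.5 15 -8:50/50/51 -4:49/48/49 0:47/46/46 4:43/42/42 8:44/42/43 12:63/63/63 16:78/72/69 20:82/72/64 24:84/73/65 28:86/78/72 32:85/77/72 36:82/73/68 40:80/70/64 44:82/72/64 48:88/79/71 52:90/81/75 56:86/76/69 60:89/81/76 64:85/73/65 68:86/60/46 72:125/74/45 76:183/104/53 80:219/127/59 84:223/132/62 88:220/130/61
s4 -9.5 15 -8:151/149/146 -4:158/156/155 0:158/156/154 4:128/127/126 8:68/68/68 12:54/45/40 16:75/58/49 20:80/63/55 24:83/65/56 28:83/66/56 32:85/69/58 36:86/67/57 40:84/66/56 44:84/66/56 48:85/66/56 52:76/60/48 56:56/51/50 60:48/49/51 64:49/50/51 68:49/48/50 72:51/51/52 76:55/54/56 80:55/55/57 84:55/55/57 88:56/55/58
s6 -9.5 15 -8:147/148/152 -4:145/146/150 0:163/163/169 4:130/130/134 8:51/51/52 12:77/72/71 16:105/100/99 20:111/110/112 24:110/108/108 28:106/103/102 32:101/96/95 36:103/99/98 40:108/107/109 44:113/112/114 48:108/107/106 52:102/97/96 56:104/99/98 60:107/105/107 64:101/91/86 68:105/66/47 72:135/73/39 76:162/87/44 80:143/80/44 84:67/48/43 88:32/38/43
```

Run:
```python
from h import *
def line(f,o,th,z,a,b,n=15):
    d=load(f);R=np.array([[np.cos(th),-np.sin(th)],[np.sin(th),np.cos(th)]])
    t=np.linspace(0,1,n)[:,None];L=np.array(a)*(1-t)+np.array(b)*t
    X=np.c_[L@R.T+o,np.full(n,z)];uv=proj(d,X).astype(np.float32)
    c=cv2.remap(d['color'],uv[:,0].reshape(1,-1),uv[:,1].reshape(1,-1),1)[0].mean(1)
    print(f,a,b,' '.join(f'{(q[0] if a[0]!=b[0] else q[1]):.0f}:{v:.0f}' for q,v in zip(L,c)))
G=[534.4,-324.8]
for f in('s0','t0','w2'):
    line(f,G,.15,10,[-69,40],[-41,40]); line(f,G,.15,10,[-69,-60],[-41,-60])
    line(f,G,.15,10,[69,40],[41,40]); line(f,G,.15,10,[69,-60],[41,-60])
    line(f,G,.15,10,[-46,194],[-46,166]); line(f,G,.15,10,[46,-109],[46,-81])
A=np.array([449.5,76.5])
for f in('s0','t0','w3'):
    line(f,A,-.038,16,[-44,-20],[-16,-20]);line(f,A,-.038,16,[44,-20],[16,-20]);line(f,A,-.038,16,[22,-50],[22,-22])
```

```text
s0 [-69, 40] [-41, 40] -69:85 -67:81 -65:81 -63:90 -61:94 -59:94 -57:101 -55:147 -53:194 -51:216 -49:222 -47:222 -45:220 -43:220 -41:218
s0 [-69, -60] [-41, -60] -69:129 -67:128 -65:128 -63:129 -61:130 -59:119 -57:104 -55:143 -53:186 -51:215 -49:222 -47:221 -45:219 -43:217 -41:215
s0 [69, 40] [41, 40] 69:164 67:158 65:141 63:119 61:105 59:92 57:77 55:70 53:70 51:68 49:64 47:66 45:70 43:76 41:85
s0 [69, -60] [41, -60] 69:134 67:136 65:138 63:139 61:139 59:138 57:142 55:155 53:191 51:211 49:219 47:220 45:221 43:218 41:220
s0 [-46, 194] [-46, 166] 194:134 192:131 190:131 188:131 186:114 184:96 182:119 180:160 178:156 176:143 174:123 172:108 170:133 168:178 166:218
s0 [46, -109] [46, -81] -109:77 -107:104 -105:130 -103:137 -101:135 -99:138 -97:151 -95:159 -93:156 -91:144 -89:130 -87:109 -85:104 -83:126 -81:169
t0 [-69, 40] [-41, 40] -69:127 -67:129 -65:129 -63:130 -61:130 -59:135 -57:146 -55:174 -53:198 -51:213 -49:215 -47:215 -45:215 -43:215 -41:214
t0 [-69, -60] [-41, -60] -69:126 -67:124 -65:122 -63:120 -61:122 -59:124 -57:132 -55:155 -53:189 -51:210 -49:215 -47:214 -45:214 -43:214 -4
[... 1878 characters left out ...]
73 -28:53 -26:47 -24:47 -22:47 -20:47 -18:46 -16:45
t0 [44, -20] [16, -20] 44:120 42:121 40:121 38:122 36:121 34:123 32:122 30:116 28:86 26:63 24:49 22:47 20:47 18:48 16:48
t0 [22, -50] [22, -22] -50:125 -48:125 -46:125 -44:123 -42:113 -40:95 -38:67 -36:54 -34:48 -32:48 -30:49 -28:48 -26:47 -24:48 -22:48
w3 [-44, -20] [-16, -20] -44:132 -42:131 -40:136 -38:136 -36:137 -34:170 -32:203 -30:161 -28:60 -26:50 -24:54 -22:55 -20:68 -18:73 -16:74
w3 [44, -20] [16, -20] 44:188 42:193 40:193 38:196 36:192 34:188 32:182 30:117 28:54 26:50 24:51 22:53 20:56 18:74 16:79
w3 [22, -50] [22, -22] -50:202 -48:197 -46:197 -44:193 -42:193 -40:189 -38:177 -36:120 -34:78 -32:78 -30:78 -28:76 -26:78 -24:77 -22:66
```

```bash
python3 -c "
from h import *
to(534.8,-326.3,82.5,np.pi/2+.15)
print(ticket.job_done())"
```

```text
t 18.975 q [ 0.568  0.588 -0.156  1.711  0.115  0.852  0.512] p [ 534.8 -326.3   82.6] psi 1.7208 tilt [ 0. -0. -1.] F [-0.   0.3 -0.4] M [ 0.04 -0.11  0.02] g 22.2
move [ 0.  -0.   0.1] roll 0.0
the job is handed in; nothing more can be done
None
```

I wound the key to its stop, moved the amber cell into the light path and handed the job in at about 19 s, still holding it there. No verdict was reported.

**Key:** I turned it clockwise in one grip, about 2.9 rad. At the end the turning moment rose to about 0.7 N m and the jaws were forced open from 9.9 to 11.6 mm, which I took as the stop. I then let go. A wrist picture afterwards showed the wing about 0.31 rad from the world x axis, where the moment had begun to rise.

**Amber cell:** I gripped it across the frosted faces, and the opening reads about 22 mm. The TCP was within 0.1 mm and the roll within 0.001 rad of the pose I aimed for, and the tool points straight down. There is no sign of contact with the gauge; the force reads about 0.5 N. The green and white cells were still in the rack when I lifted it.

**Checks that disagreed:**
- **Position along the beam:** from the wrist camera I took the cell to be about 1.5 mm off the TCP, and corrected for that. The scene camera showed the cell about 1–2 pixels higher than predicted, and the top camera put the rack 2–3 mm further to -y than the wrist camera. I left it, so centring along the beam is only good to about 2–3 mm.
- **Tilt:** cap and foot differed by about 3 mm in the wrist picture, which could mean a slight tilt. The cell's edges in the scene picture looked upright.

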